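Put the caddy back in order of height

ROBOT

A 7-joint arm with a two-finger parallel gripper is mounted at the origin on a cart in front of the work surface, level with it; the furniture and walls round the work are solid. World frame = base frame: x ahead of the robot, y to its left, z up, the work surface at z = 0. Lengths are in mm, angles in rad, forces in N, time in s.
With the tool pointing down it reaches from about 350 to 900 mm from the base axis. Payload 8.1 kg.
Tool frame: the origin (TCP) lies midway between the tips of the shut fingers; the grasp point (between the pads) lies 19 mm behind it; z points along the fingers, y is the direction in which the jaws open and shut (so a half turn about z gives the same grasp; the last joint's range is limited). The gripper opens to 92 mm and grips with 3 to 60 N. Pads are 19 mm wide; open, the fingers measure 130 mm over their backs; the gripper's body (75 mm by 190 mm) begins 47 mm behind the grasp point.
Start: joints at [1.056, 0.434, 0.025, 1.573, -0.012, 1.134, -0.075], TCP at [250.141, -572.776, 199.142] pointing down, gripper open.
Joint ranges: [-2.62, 2.62], [-0.44, 2.09], [-1.27, 1.32], [0.08, 2.57], [-1.32, 4.46], [0.12, 2], [-2.74, 2.74]. Speed limits (rad/s): [2.22, 2.22, 3.01, 3.01, 3.14, 3.14, 3.14].

INTERFACE

Orientations are given as a rotation vector (axis times angle).
In Python, from workcell import telemetry, snapshot, workorder gives the robot as it stands.
- The arm moves only by the tool send_rows, never from a script. Its argument "targets" is a list of rows, each a list of 2 entries, a list of its own where there are three numbers: the shift along the tool's x, y, z in mm, then the turn about the tool's z in rad. In form: [[[x, y, z], twist], ...]. A call has exactly 5 rows; each row is the pose to reach, as a shift and turn from the pose commanded when the call began, along the tool's axes at that moment; what a row does not reach only later rows make up. A row lasts 1/8 s, in which the tool goes at most 62.5 mm and 10.7 degrees, less where a joint would pass 70% of its speed; a pose out of reach is approached as far as the arm can. A call with a gripper value outside its range is refused whole. "gripper" is the gripper's target within -1 to 1 (fully open at 1, half-way at 0, shut at -1), set as the call begins (left out, the last holds). The fingers move at their own pace and stop on an object; the grip force is fixed at half the most. Time passes only in rows, so rows that repeat a pose let the fingers close, or fill a call up. It gives the time, the measured TCP pose, the force and the opening at its end, in the units of the state.
- telemetry.observe(): the state, without advancing time (a new reading comes with each control period).
- snapshot(name): name is "scene" or "top" or "wrist"; returns a dict with "color" (400x640x3 uint8, red, green, blue), "K" (3x3 intrinsics, pixels), "origin" and "rotation" of the camera in the world. Camera axes: x right, y down, z forward; pixel columns grow to the right and rows downward; lengths in mm; the calibration is good to about 2 mm. A picture is of the moment at which its call begins. There is no depth.
- workorder.close_job(): hands the job in, once; it reports no verdict.
The state is a dict: "t": time; "qpos": joint angles; "qd": joint speeds; "effort": joint torques, N m; "position": TCP position; "orientation": TCP orientation; "force": force on the tool from outside, world axes, zero at the start; "wrist_torque": the same for the moment, N m; "width": finger opening in mm.
Only numpy, scipy, OpenCV 4.12 (cv2) and the standard library are available. Lean on these libraries where they do the work, as an engineer would, in place of code of your own. Each camera call takes 0.05 s, during which the arm holds its last target.

TASK

On the stove top, put the short steel tumbler, the tall steel tumbler and the spice jar upright in the three-compartment wooden caddy, one to a compartment in order of height: the shortest next to the steel handle, the tallest at the other end. Some may already stand in the right compartment and some in another's, so look first; the cork coaster or free stove top may be used to park one. Do not tip any of the three over, and leave the sugar jar, pickle jar, salt box and onion where they stand.

Things in the scene. Friction and masses are not known exactly. Their poses are not given: they have to be found in the camera images.
- caddy: low wooden caddy, 94 mm wide (its x), 270 mm long (its y), fixed to the stove top. Origin under its centre. Floor 6 mm thick, walls and dividers 6 mm thick and 24 mm high above the stove. Three equal open compartments, each 82 x 82 mm inside, in a row along its y, 88 mm apart. A steel loop handle sticks out 30 mm from the +y end, 10 to 18 mm above the stove, on the outside
- handle_bay (a point): centre of the inner floor of the compartment next to the handle (6 mm above the stove)
- middle_bay (a point): centre of the inner floor of the middle compartment (6 mm above the stove)
- far_bay (a point): centre of the inner floor of the compartment farthest from the handle (6 mm above the stove); nothing stands in it at the start
- coaster: round cork coaster, 106 mm across, 6 mm thick, fixed to the stove top; origin under its centre. One of the three things stands on it at the start, the other two in the handle and middle compartments (the tumbler, spice jars and other things on the lower counter behind the stove do not belong to the job)
- short_tumbler: empty steel tumbler, 74 mm high, 65 mm across at the rim, 50 mm at the foot, 0.08 kg nominal; stands upright. Origin at the centre of its foot, z up
- tall_tumbler: empty steel tumbler, 92 mm high, 68 mm across at the rim, narrower at the foot, 0.09 kg nominal; stands upright. Origin at the centre of its foot, z up
- spice_jar: slim round jar with a black cap, 105 mm high, 41 mm across all the way up, 0.11 kg nominal; stands upright. Origin at the centre of its foot, z up
- sugar_jar: bystander: round clear jar with a white lid, 83 mm across, 164 mm high, stands upright on the stove. Origin at the centre of its foot
- pickle_jar: bystander: round jar with a red lid, 81 mm across, 124 mm high, stands upright on the stove. Origin at the centre of its foot
- salt_box: bystander: blue box with a closed white lid, 84 x 95 x 50 mm high, behind the caddy on the right. Origin under its centre
- onion: bystander: red onion, 78 mm across, 84 mm high, behind on the left. Origin at its underside

How it is judged (in metres and radians):
At the end, for the whole second after the job is handed in: The short tumbler stands upright (within 0.1 rad) on the floor of the compartment next to the handle, the tall tumbler in the middle one and the spice jar in the far one, each origin within 35 mm of that compartment's centre and within 6 mm of its floor's height, at rest and released (horizontal distance between short_tumbler and handle_bay below 0.035 m and z of short_tumbler in the frame of handle_bay between -0.006 and 0.006 m and angle between each of short_tumbler, tall_tumbler, spice_jar's own z axis and vertical below 0.1 rad and linear speed of each of short_tumbler, tall_tumbler, spice_jar below 0.02 m/s and contact force between the fingers and short_tumbler below 0.1 N and horizontal distance between tall_tumbler and middle_bay below 0.035 m and z of tall_tumbler in the frame of middle_bay between -0.006 and 0.006 m and contact force between the fingers and tall_tumbler below 0.1 N and horizontal distance between spice_jar and far_bay below 0.035 m and z of spice_jar in the frame of far_bay between -0.006 and 0.006 m and contact force between the fingers and spice_jar below 0.1 N); the robot touches nothing.
It fails at once if one of the three things is tipped over (more than 0.7 rad) (angle between any of short_tumbler, tall_tumbler, spice_jar's own z axis and vertical above 0.7 rad).
It fails at once if a bystander is moved more than 25 mm or tipped over (more than 0.5 rad) (distance of any of sugar_jar, pickle_jar, salt_box, onion from where it was at the start of the episode above 0.025 m or angle between any of sugar_jar, pickle_jar, salt_box, onion's own z axis and vertical above 0.5 rad).
It also fails if it takes over 72 s, if anything falls off the work surface, if the arm or the gripper's body presses on something with over 40 N, if the wrist force passes 120 N, or if a joint passes its speed limit or range.

## Working session

There is one attempt and no reset: what is moved stays moved. The work goes in short steps, Python scripts to look and compute and a tool call to move; the robot and the scene stay as the last step left them, time stands still between calls to the robot, and variables do not carry over. Pictures are saved under pics/ and viewed, and the job is handed in when it is done.

Besides the shell and the picture viewer there is one more tool, called after ">>>" by a JSON object that holds its "method" and its "body", one argument or row to a line. send_rows: Moves the arm, as the interface text tells. Its arguments: {"type":"object","properties":{"targets":{"type":"array"},"gripper":{"type":"number"}},"required":["targets"]}

```bash
mkdir -p pics; python3 - <<'E'
from workcell import telemetry, snapshot
import cv2,numpy as np,pickle
s=telemetry.observe();print(s)
d={}
for n in("scene","top","wrist"):
    p=snapshot(n);d[n]=p;cv2.imwrite(f"pics/{n}0.png",p["color"][:,:,::-1]);print(n,p["K"],p["origin"],p["rotation"])
pickle.dump(d,open("d0.pkl","wb"))
E
```

```text
{'t': 0.0, 'qpos': array([ 1.05640987,  0.43517997,  0.02498075,  1.5741237 , -0.01154491,
        1.13401276, -0.0750903 ]), 'qd': array([ 0.00065831,  0.00066689, -0.00046752,  0.00159596,  0.00038849,
        0.00042807, -0.0001792 ]), 'effort': array([ 4.49948652e-05, -6.67840862e+01,  9.84716713e-01, -3.14462793e+01,
       -6.07933220e-02,  4.27817472e-02,  1.87264268e-04]), 'position': array([ 249.84521055, -572.26479225,  198.36156228]), 'orientation': array([-3.07378872e+00, -6.41898766e-01,  8.03417444e-04]), 'force': array([-0.19063022,  0.54317107, -1.30961955]), 'wrist_torque': array([ 0.00874205,  0.01024698, -0.0091    ]), 'width': 92.05858198213511}
scene [[388.66146399   0.         316.43132949]
 [  0.         388.66146399 192.30921602]
 [  0.           0.           1.        ]] [ 240.149185   -301.15308557  896.70728177] [-2.48030005  0.75273684 -0.20886077]
top [[484.3914446    0.         321.03274052]
 [  0.         484.3914446  201.58406202]
 [  0.           0.           1.        ]] [ 220.25670694  145.3184822  1343.07155452] [-2.10004619  2.1180026  -0.22406914]
wrist [[329.51214283   0.         320.26596564]
 [  0.         329.51214283 200.78247418]
 [  0.           0.           1.        ]] [ 326.40867184 -538.56007135  384.5496555 ] [ 2.40055722 -1.57133584 -0.251156  ]
```

View pics/scene0.png

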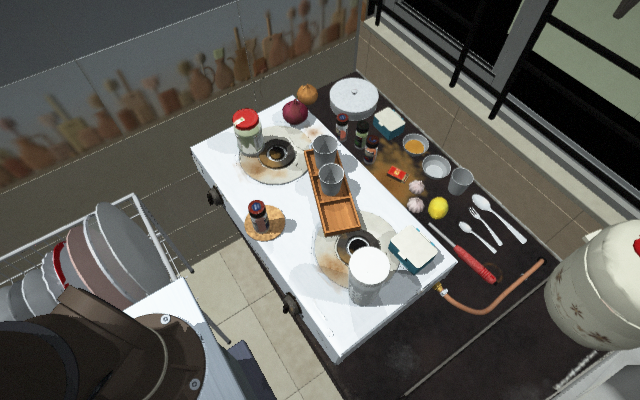

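View pics/top0.png

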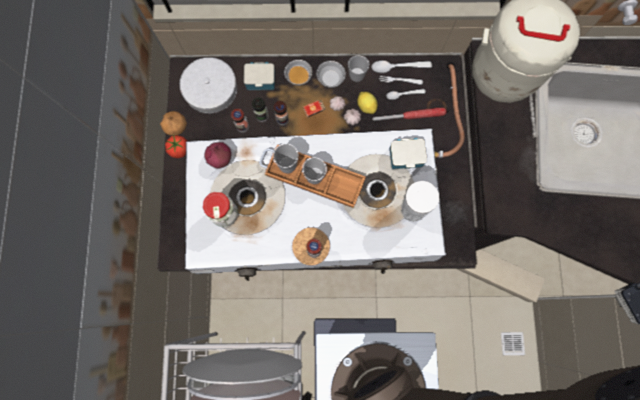

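View pics/wrist0.png

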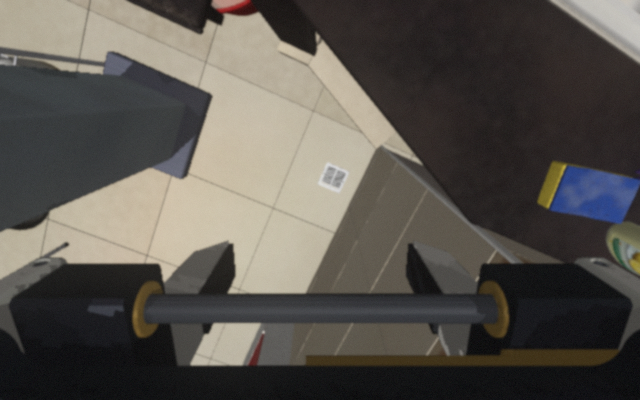

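The spice jar stands on the coaster (top view ~(313,247)). The two tumblers are in the handle bay (~(287,157)) and the middle bay (~(315,168)), and the far bay is empty. I'll zoom in to tell the tumblers apart.

```bash
python3 - <<'E'
import cv2,pickle
d=pickle.load(open("d0.pkl","rb"))
a=d["top"]["color"][125:275,190:390,::-1];cv2.imwrite("pics/topz.png",cv2.resize(a,(800,600),interpolation=cv2.INTER_CUBIC))
a=d["scene"]["color"][125:245,240:400,::-1];cv2.imwrite("pics/scz.png",cv2.resize(a,(800,600),interpolation=cv2.INTER_CUBIC))
E
```

```text
(no output)
```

View pics/topz.png

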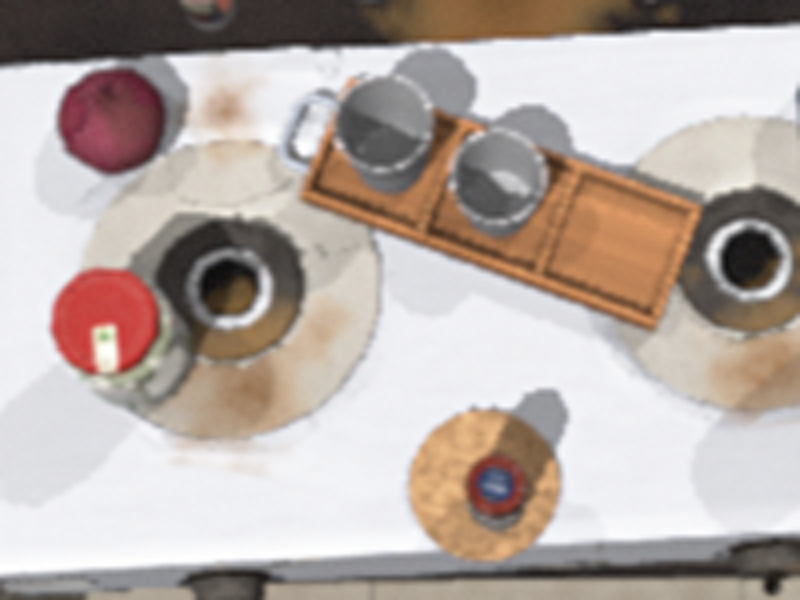

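View pics/scz.png

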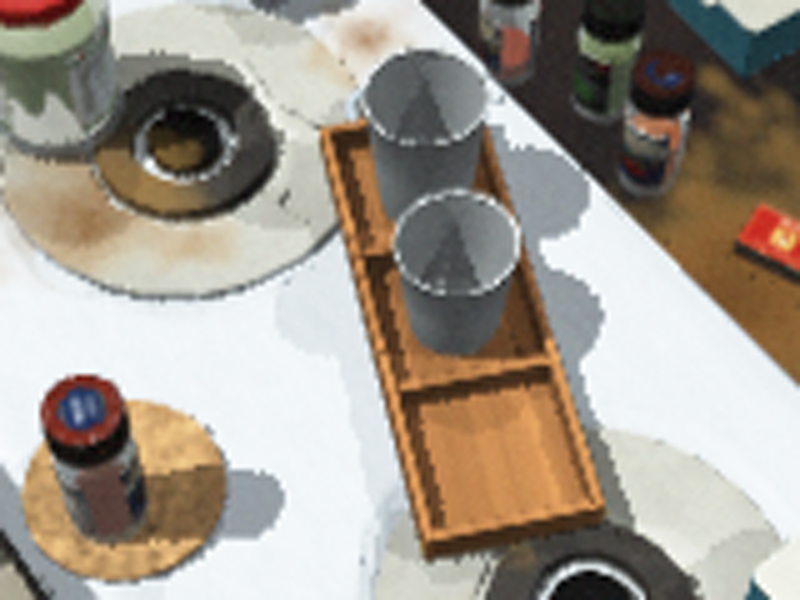

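```bash
cat > h.py <<'E'
import numpy as np,cv2,pickle
from scipy.spatial.transform import Rotation as Rt
def ray(p,uv):
    K=p["K"];r=Rt.from_rotvec(p["rotation"]).as_matrix() if np.shape(p["rotation"])==(3,) else p["rotation"]
    v=r@np.linalg.solve(K,np.array([uv[0],uv[1],1.]));return np.array(p["origin"]),v/np.linalg.norm(v)
def onz(p,uv,z):
    o,v=ray(p,uv);return o+v*(z-o[2])/v[2]
def tri(obs):
    A=0;b=0
    for p,uv in obs:
        o,v=ray(p,uv);M=np.eye(3)-np.outer(v,v);A=A+M;b=b+M@o
    x=np.linalg.solve(A,b);return x,[np.linalg.norm((np.eye(3)-np.outer(ray(p,uv)[1],ray(p,uv)[1]))@(x-ray(p,uv)[0])) for p,uv in obs]
def proj(p,X):
    r=Rt.from_rotvec(p["rotation"]).as_matrix();c=r.T@(np.asarray(X,float)-p["origin"]);c=p["K"]@c;return c[:2]/c[2]
E
python3 - <<'E'
from h import *
d=pickle.load(open("d0.pkl","rb"));T=d["top"];S=d["scene"]
t=lambda u,v:(190+u/4-.375,125+v/4-.375)
s=lambda u,v:(240+u/5-.4,125+v/5-.4)
for n,a,b in (("hand",t(384,122),s(426,97)),("mid",t(499,176),s(457,242)),("jar",t(496,484),s(84,410)),("coaster",t(484,485),s(124,490)),("onion",t(112,120),(295,111)),("pickle",t(106,320),(246,118))):
    print(n,tri([(T,a),(S,b)]))
for n,q in (("far-left-handle corner",t(303,197)),("handle back",t(350,80)),("far back",t(700,208)),("far front",t(655,328))): print(n,onz(T,q,24))
for n,q in (("hf",s(325,130)),("far front",s(428,548)),("far back",s(603,512))): print(n,onz(S,q,24))
for n,c,r,z in(("hand",(384,122),49,98),("mid",(499,176),49,80)):
  print(n,np.linalg.norm(onz(T,t(c[0]-r,c[1]),z)-onz(T,t(c[0]+r,c[1]),z)))
# sugar, salt
print("sugar",tri([(T,(422,197)),(S,(369,267))]),"salt",tri([(T,(408,153)),(S,(413,248))]))
E
```

```text
hand (array([619.49876958, 239.39129127,  92.47506961]), [np.float64(0.5224307483011965), np.float64(0.522430748301345)])
mid (array([586.05148576, 162.19940911,  76.06943228]), [np.float64(0.8356543509863527), np.float64(0.8356543509861379)])
jar (array([372.81631278, 164.98689931, 104.13642708]), [np.float64(0.8281384735759972), np.float64(0.8281384735760208)])
coaster (array([385.38210897, 175.13273275,  -5.41732003]), [np.float64(0.6071594382401108), np.float64(0.6071594382401834)])
onion (array([643.28435934, 435.84586525,  33.14331524]), [np.float64(2.1734221846800263), np.float64(2.173422184680111)])
pickle (array([480.71689396, 416.26529952, 117.28592822]), [np.float64(1.785398884913271), np.float64(1.785398884913254)])
far-left-handle corner [586.04351223 301.40379613  24.        ]
handle back [672.37019636 269.18479172  24.        ]
far back [575.56268702  21.68248868  24.        ]
far front [489.60310878  55.29831025  24.        ]
hf [591.02340466 297.60351953  24.        ]
far front [490.84511448  46.88219346  24.        ]
far back [575.18601099  14.45683442  24.        ]
hand 65.79885806341639
mid 66.32975110617052
sugar (array([ 489.10657204, -111.54222087,  142.31807621]), [np.float64(0.22341195479700865), np.float64(0.22341195479705128)]) salt (array([ 643.94811329, -103.34762849,   28.12250633]), [np.float64(1.2439020032955044), np.float64(1.2439020032954557)])
```

```bash
cat > go.py <<'E'
import sys
from h import *
from workcell import telemetry
# usage: go.py x y z yawx_deg(tool x world angle)
s=telemetry.observe();R=Rt.from_rotvec(s["orientation"]).as_matrix()
yaw=np.degrees(np.arctan2(R[1,0],R[0,0]))
print("t",round(s["t"],2),"pos",s["position"].round(1),"yaw",yaw.round(1),"w",round(s["width"],1),"F",s["force"].round(1),"tilt",R[:,2].round(3),"q",s["qpos"].round(2))
a=list(map(float,sys.argv[1:]))
for i in range(0,len(a),4):
    x=np.array(a[i:i+3]);print("shift",(R.T@(x-s["position"])).round(1),"twist",round(-np.radians(a[i+3]-yaw),3))
E
python3 go.py 450 -250 300 68.7 450 165 300 68.7
```

```text
t 0.15 pos [ 250.  -572.4  198.5] yaw 23.6 w 91.7 F [-0.7  0.4 -0.9] tilt [-0.001  0.001 -1.   ] q [ 1.06  0.44  0.02  1.57 -0.01  1.13 -0.08]
shift [ 312.3 -215.5 -101.2] twist -0.787
shift [ 478.4 -595.8 -100.8] twist -0.787
```

>>> {"method": "send_rows", "body": {
  "targets": [
    [[40,-27,-40],-0.1],
    [[90,-62,-80],-0.2],
    [[140,-97,-100],-0.3],
    [[190,-131,-100],-0.4],
    [[240,-166,-100],-0.5]
  ],
  "gripper": 1
}}

```text
t: 0.78
position: [400.4, -329.7, 299.6]
orientation: [2.818, 1.387, 0.001]
force: [1.3, -0.7, 0.1]
width: 91.9
```

```bash
python3 go.py 450 -150 300 68.7 450 120 300 68.7
```

```text
t 0.78 pos [ 400.4 -329.7  299.6] yaw 52.4 w 91.9 F [ 1.3 -0.7  0.1] tilt [ 0.001 -0.001 -1.   ] q [ 0.75  0.2  -0.19  1.66  0.04  1.29 -0.11]
shift [172.6 -70.3  -0.5] twist -0.284
shift [ 386.6 -235.    -0.7] twist -0.284
```

>>> {"method": "send_rows", "body": {
  "targets": [
    [[52,-22,0],-0.06],
    [[104,-45,0],-0.12],
    [[156,-70,0],-0.18],
    [[204,-100,0],-0.24],
    [[250,-132,0],-0.284]
  ]
}}

```text
t: 1.4
position: [448.1, -51.0, 299.0]
orientation: [2.595, 1.771, 0.0]
force: [2.2, 0.5, 0.5]
width: 91.8
```

```bash
python3 go.py 450 120 300 68.7 420 60 300 68.7
```

```text
t 1.4 pos [448.1 -51.  299. ] yaw 68.6 w 91.8 F [2.2 0.5 0.5] tilt [ 0. -0. -1.] q [ 0.4   0.11 -0.45  1.78  0.05  1.26 -0.43]
shift [159.9 -60.6  -1. ] twist -0.002
shift [ 93.1 -66.7  -1. ] twist -0.002
```

>>> {"method": "send_rows", "body": {
  "targets": [
    [[50,-22,0],0],
    [[100,-48,0],0],
    [[100,-48,0],0],
    [[100,-48,0],0],
    [[100,-48,0],0]
  ]
}}

```text
t: 2.02
position: [440.4, 56.3, 298.8]
orientation: [2.599, 1.765, -0.001]
force: [-0.2, 0.3, 0.9]
width: 91.8
```

```bash
python3 - <<'E'
from workcell import snapshot,telemetry
import cv2,pickle
p=snapshot("wrist");pickle.dump(p,open("w1.pkl","wb"));cv2.imwrite("pics/w1.png",p["color"][:,:,::-1]);print(p["origin"],telemetry.observe()["position"])
E
```

```text
[470.81142665 134.82747299 484.94576614] [440.40383268  56.36074753 298.90462303]
```

View pics/w1.png

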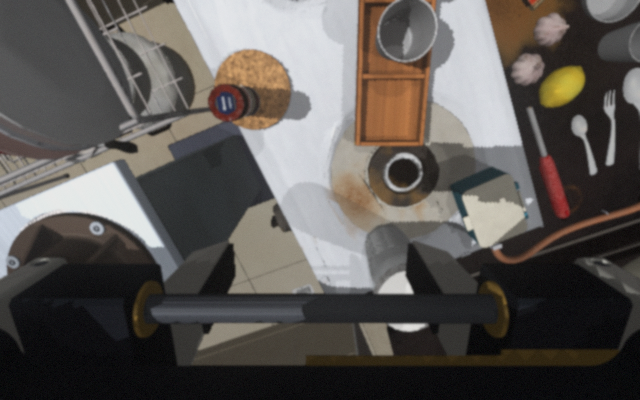

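The jar cap is at (228,102) and the coaster at (254,90). The caddy's far-end corners are at (357,145) and (423,143), so it lines up with the image vertical and the yaw is right.

```bash
python3 - <<'E'
from h import *
p=pickle.load(open("w1.pkl","rb"))
a=p["color"][0:160,190:450,::-1];cv2.imwrite("pics/w1z.png",cv2.resize(a,(780,480),interpolation=cv2.INTER_CUBIC))
print("cap",onz(p,(228,102),111),"coaster",onz(p,(254,90),6),"ff",onz(p,(357,145),24),"fb",onz(p,(423,143),24),"rim",onz(p,(408,29),80))
d=pickle.load(open("d0.pkl","rb"))
print(tri([(p,(228,102)),(d["top"],(190+496/4,125+484/4))]))
E
```

```text
cap [374.03228481 164.0553862  111.        ] coaster [387.28911844 173.26226649   6.        ] ff [492.89860728  52.9520558   24.        ] fb [579.16562937  21.70964854  24.        ] rim [585.60905559 162.45484631  80.        ]
(array([371.43159194, 164.48147295, 101.15804757]), [np.float64(0.3470948993449844), np.float64(0.3470948993450663)])
```

View pics/w1z.png

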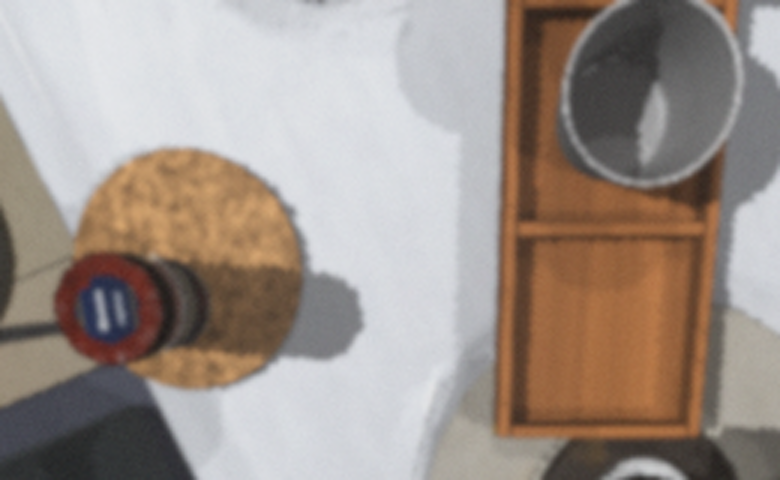

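```bash
python3 go.py 373 165 180 68.7 373 165 58 68.7
```

```text
t 2.08 pos [440.4  56.4 298.9] yaw 68.4 w 91.6 F [-0.4 -0.4 -0.8] tilt [-0. -0. -1.] q [ 0.25  0.1  -0.55  1.79  0.06  1.27 -0.68]
shift [  76.2 -102.7  118.9] twist -0.006
shift [  76.2 -102.7  240.9] twist -0.006
```

>>> {"method": "send_rows", "body": {
  "targets": [
    [[25,-33,40],0],
    [[50,-67,80],0],
    [[76,-103,118],0],
    [[76,-103,128],0],
    [[76,-103,128],0]
  ]
}}

```text
t: 2.7
position: [372.6, 165.1, 170.8]
orientation: [2.598, 1.767, -0.002]
force: [0.4, -0.6, 0.7]
width: 91.8
```

```bash
python3 go.py 373 165 58 68.7; python3 - <<'E'
from workcell import snapshot
import cv2,pickle
p=snapshot("wrist");pickle.dump(p,open("w2.pkl","wb"));cv2.imwrite("pics/w2.png",p["color"][:,:,::-1])
E
```

```text
t 2.7 pos [372.6 165.1 170.8] yaw 68.5 w 91.8 F [ 0.4 -0.6  0.7] tilt [-0.001 -0.001 -1.   ] q [ 0.05  0.18 -0.66  2.06  0.13  0.95 -1.06]
shift [1.000e-01 5.000e-01 1.128e+02] twist -0.004
```

View pics/w2.png

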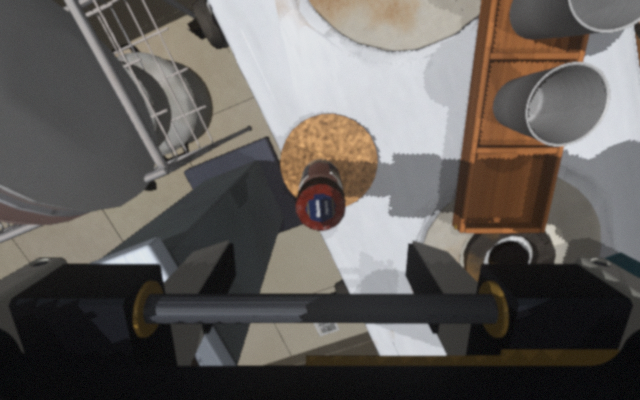

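The cap at (320,206) is centred between the fingers, which sit at about 235 and 410. I'll descend and grip.

>>> {"method": "send_rows", "body": {
  "targets": [
    [[0,0,40],0],
    [[0,0,80],0],
    [[0,0,105],0],
    [[0,0,113],0],
    [[0,0,113],0]
  ]
}}

```text
t: 3.38
position: [373.2, 165.9, 58.6]
orientation: [2.598, 1.766, 0.001]
force: [-0.4, -0.1, 0.6]
width: 91.7
```

>>> {"method": "send_rows", "body": {
  "targets": [
    [[0,0,0],0],
    [[0,0,0],0],
    [[0,0,0],0],
    [[0,0,0],0],
    [[0,0,0],0]
  ],
  "gripper": -1
}}

```text
t: 4.0
position: [372.2, 166.2, 58.1]
orientation: [2.597, 1.768, -0.0]
force: [0.3, 0.7, -0.5]
width: 46.4
```

```bash
python3 go.py 373 165 110 68.7 551 81 130 68.7; python3 - <<'E'
from workcell import snapshot
import cv2,pickle
p=snapshot("wrist");pickle.dump(p,open("w3.pkl","wb"));cv2.imwrite("pics/w3.png",p["color"][:,:,::-1])
E
```

```text
t 4.0 pos [372.2 166.2  58.1] yaw 68.5 w 46.4 F [ 0.3  0.7 -0.5] tilt [-0. -0. -1.] q [-0.06  0.35 -0.6   2.2   0.32  0.67 -1.26]
shift [ -0.8   1.2 -51.9] twist -0.003
shift [-13.8 197.6 -71.9] twist -0.003
```

View pics/w3.png

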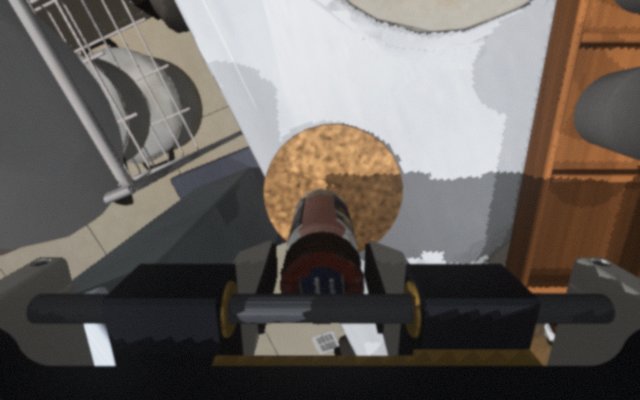

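Still closing at 46 mm. I'll give it a few more rows.

>>> {"method": "send_rows", "body": {
  "targets": [
    [[0,0,0],0],
    [[0,0,0],0],
    [[0,0,0],0],
    [[0,0,-3],0],
    [[0,0,-10],0]
  ]
}}

```text
t: 4.68
position: [371.9, 166.1, 68.2]
orientation: [-2.596, -1.768, 0.001]
force: [0.2, -0.4, -1.1]
width: 39.8
```

```bash
python3 go.py  551 81 130 68.7 551 81 58 68.7
```

```text
t 4.67 pos [371.9 166.1  68.2] yaw 68.5 w 39.8 F [ 0.2 -0.4 -1.1] tilt [-0.001 -0.    -1.   ] q [-0.05  0.34 -0.61  2.19  0.3   0.69 -1.24]
shift [-13.6 197.8 -61.9] twist -0.003
shift [-13.6 197.8  10.1] twist -0.003
```

>>> {"method": "send_rows", "body": {
  "targets": [
    [[0,0,-20],0],
    [[-2,30,-50],0],
    [[-6,72,-58],0],
    [[-9,112,-58],0],
    [[-12,152,-58],0]
  ]
}}

```text
t: 5.3
position: [510.5, 98.6, 126.8]
orientation: [2.597, 1.768, 0.001]
force: [-0.4, 0.6, -1.6]
width: 39.8
```

```bash
python3 go.py  551 81 130 68.7 551 81 58 68.7
```

```text
t 5.3 pos [510.5  98.6 126.8] yaw 68.5 w 39.8 F [-0.4  0.6 -1.6] tilt [ 0.001  0.    -1.   ] q [ 0.14  0.41 -0.57  1.88  0.27  0.93 -0.93]
shift [-1.5 44.1 -3.2] twist -0.004
shift [-1.5 44.1 68.8] twist -0.004
```

>>> {"method": "send_rows", "body": {
  "targets": [
    [[-1,25,0],0],
    [[-1,45,0],0],
    [[-1,45,20],0],
    [[-1,45,40],0],
    [[-1,45,40],0]
  ]
}}

```text
t: 5.92
position: [549.6, 81.5, 85.2]
orientation: [-2.596, -1.768, 0.004]
force: [0.1, 0.7, -0.1]
width: 40.0
```

```bash
python3 go.py  551 81 58 68.7;python3 - <<'E'
from workcell import snapshot
import cv2,pickle
p=snapshot("wrist");cv2.imwrite("pics/w4.png",p["color"][:,:,::-1])
p=snapshot("scene");a=p["color"][125:245,240:400,::-1];cv2.imwrite("pics/s4.png",cv2.resize(a,(640,480),interpolation=cv2.INTER_CUBIC))
E
```

```text
t 5.92 pos [549.6  81.5  85.2] yaw 68.5 w 40.0 F [ 0.1  0.7 -0.1] tilt [-0.003 -0.    -1.   ] q [ 0.14  0.51 -0.53  1.84  0.32  0.88 -0.92]
shift [ 0.1  1.6 27.2] twist -0.003
```

View pics/w4.png

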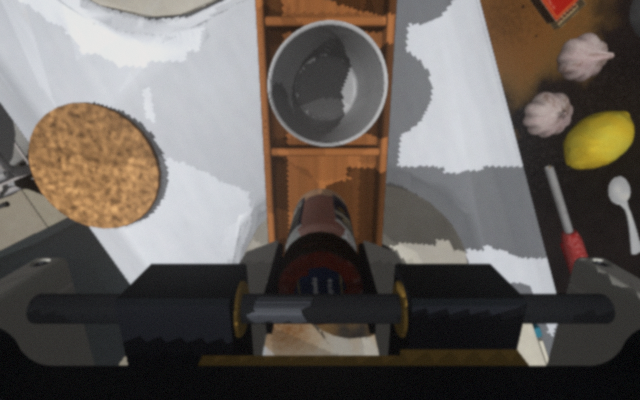

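View pics/s4.png

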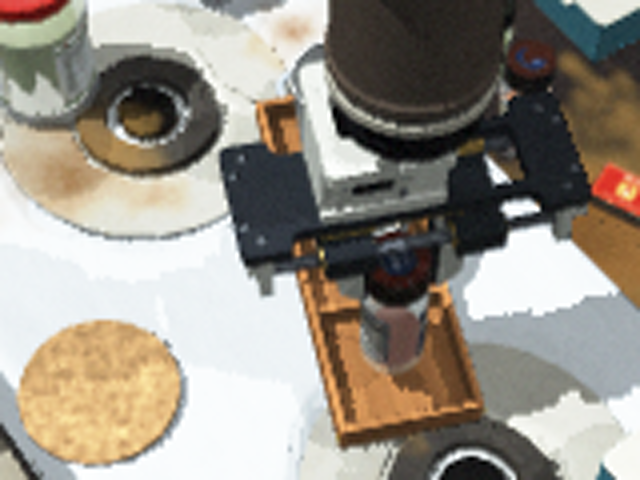

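The jar is over the far bay. I'll lower it and release.

>>> {"method": "send_rows", "body": {
  "targets": [
    [[0,1,12],0],
    [[0,1,20],0],
    [[0,1,25],0],
    [[0,1,27],0],
    [[0,1,27],0]
  ]
}}

```text
t: 6.65
position: [551.7, 81.7, 59.0]
orientation: [-2.597, -1.768, 0.0]
force: [-0.2, 0.0, -0.9]
width: 40.2
```

>>> {"method": "send_rows", "body": {
  "targets": [
    [[0,0,0],0],
    [[0,0,0],0],
    [[0,0,0],0],
    [[0,0,0],0],
    [[0,0,0],0]
  ],
  "gripper": 1
}}

```text
t: 7.28
position: [551.7, 81.6, 59.1]
orientation: [2.597, 1.768, 0.0]
force: [0.5, 0.1, 0.1]
width: 85.4
```

```bash
python3 go.py  551 81 180 68.7 560 165 220 68.7; python3 - <<'E'
from workcell import snapshot
import cv2,pickle
p=snapshot("scene");a=p["color"][125:245,240:400,::-1];cv2.imwrite("pics/s5.png",cv2.resize(a,(640,480),interpolation=cv2.INTER_CUBIC))
E
```

```text
t 7.28 pos [551.7  81.6  59.1] yaw 68.5 w 85.4 F [0.5 0.1 0.1] tilt [ 0. -0. -1.] q [ 0.13  0.54 -0.51  1.86  0.35  0.83 -0.94]
shift [  -0.8   -0.5 -120.9] twist -0.003
shift [  80.7  -22.9 -160.9] twist -0.003
```

View pics/s5.png

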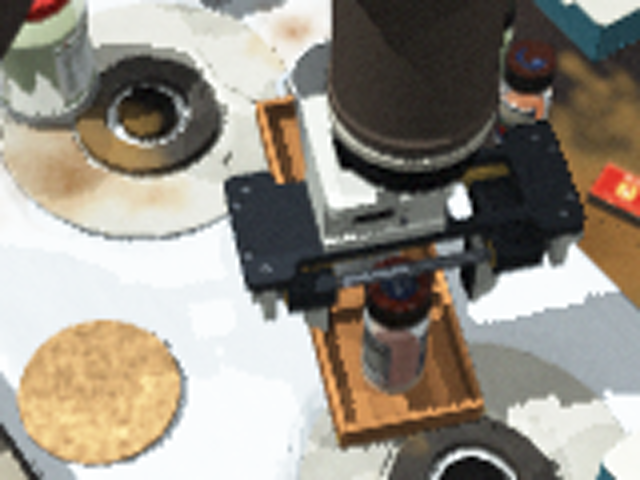

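The jar stands in the far bay. I'll rise and move over the tall tumbler.

>>> {"method": "send_rows", "body": {
  "targets": [
    [[0,0,-40],0],
    [[0,0,-90],0],
    [[20,0,-140],0],
    [[70,0,-141],0],
    [[110,-5,-141],0]
  ]
}}

```text
t: 7.95
position: [588.4, 187.1, 201.1]
orientation: [2.597, 1.767, 0.003]
force: [0.6, 0.4, 0.5]
width: 91.6
```

```bash
python3 go.py  618 239 180 68.7 
```

```text
t 7.95 pos [588.4 187.1 201.1] yaw 68.5 w 91.6 F [0.6 0.4 0.5] tilt [ 0.002  0.001 -1.   ] q [-0.01  0.49 -0.57  1.56  0.28  1.18 -1.01]
shift [59.2  8.4 21.1] twist -0.004
```

>>> {"method": "send_rows", "body": {
  "targets": [
    [[30,4,0],0],
    [[59,8,21],0],
    [[59,8,21],0],
    [[59,8,21],0],
    [[59,8,21],0]
  ]
}}

```text
t: 8.57
position: [616.7, 236.7, 179.8]
orientation: [2.597, 1.766, 0.001]
force: [-0.4, -0.9, 0.1]
width: 91.8
```

```bash
python3 go.py  618 239 56 68.7;python3 - <<'E'
from workcell import snapshot
from h import *
p=snapshot("wrist");pickle.dump(p,open("w6.pkl","wb"));cv2.imwrite("pics/w6.png",p["color"][:,:,::-1])
for x in((618,239,98),(652,239,98),(618,239,6)):print(proj(p,x))
E
```

```text
t 8.57 pos [616.7 236.7 179.8] yaw 68.4 w 91.8 F [-0.4 -0.9  0.1] tilt [ 0.001 -0.    -1.   ] q [-0.1   0.57 -0.55  1.47  0.31  1.19 -1.08]
shift [  2.6   0.3 123.8] twist -0.005
[321.74060332 194.77966122]
[359.4898018  180.49915301]
[321.37795256 170.77235551]
```

View pics/w6.png

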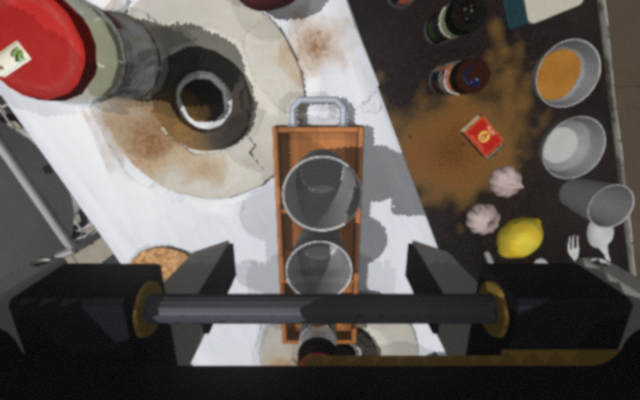

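The handle-bay rim is centred at (321,193), as predicted, and is larger than the middle one, so it's the tall tumbler. Descend and grip.

>>> {"method": "send_rows", "body": {
  "targets": [
    [[2,0,40],0],
    [[2,0,80],0],
    [[2,0,110],0],
    [[2,0,122],0],
    [[2,0,122],0]
  ]
}}

```text
t: 9.25
position: [617.2, 239.2, 57.2]
orientation: [2.597, 1.768, -0.001]
force: [-0.8, -0.1, 0.8]
width: 91.6
```

>>> {"method": "send_rows", "body": {
  "targets": [
    [[0,0,0],0],
    [[0,0,0],0],
    [[0,0,0],0],
    [[0,0,0],0],
    [[0,0,0],0]
  ],
  "gripper": -1
}}

```text
t: 9.88
position: [617.8, 239.8, 57.8]
orientation: [2.597, 1.768, 0.002]
force: [0.1, -0.5, 5.2]
width: 66.5
```

>>> {"method": "send_rows", "body": {
  "targets": [
    [[0,0,0],0],
    [[0,0,0],0],
    [[0,0,-3],0],
    [[0,0,-10],0],
    [[0,0,-20],0]
  ]
}}

```text
t: 10.5
position: [616.7, 239.5, 77.2]
orientation: [-2.596, -1.768, 0.001]
force: [-0.4, -0.4, 0.0]
width: 66.5
```

```bash
python3 go.py  618 239 170 68.7 385 175 170 68.7;python3 - <<'E'
from workcell import snapshot
from h import *
p=snapshot("wrist");cv2.imwrite("pics/w7.png",p["color"][:,:,::-1])
E
```

```text
t 10.5 pos [616.7 239.5  77.2] yaw 68.5 w 66.5 F [-0.4 -0.4  0. ] tilt [-0.001 -0.    -1.   ] q [-0.12  0.67 -0.52  1.57  0.37  1.   -1.13]
shift [ -0.    1.3 -92.8] twist -0.003
shift [-144.9 -192.1  -92.5] twist -0.003
```

View pics/w7.png

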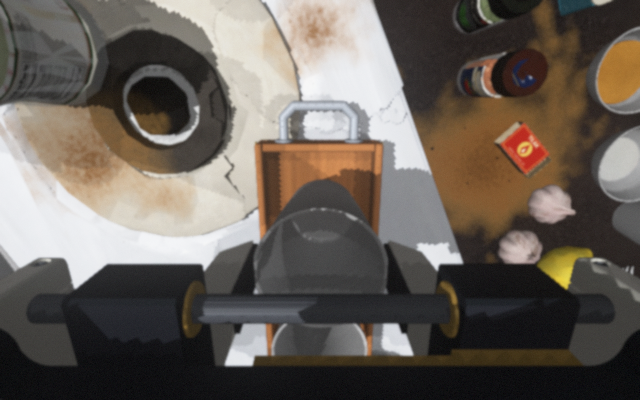

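>>> {"method": "send_rows", "body": {
  "targets": [
    [[0,0,-30],0],
    [[0,0,-70],0],
    [[0,0,-100],0],
    [[0,-30,-105],0],
    [[0,-60,-105],0]
  ]
}}

```text
t: 11.18
position: [561.0, 262.1, 183.2]
orientation: [2.597, 1.767, 0.003]
force: [-0.6, 0.5, -1.8]
width: 66.3
```

```bash
python3 go.py  385 175 170 68.7;python3 - <<'E'
from workcell import snapshot
from h import *
p=snapshot("scene");cv2.imwrite("pics/s8.png",cv2.resize(p["color"][85:265,180:420,::-1],(800,600)))
E
```

```text
t 11.18 pos [561.  262.1 183.2] yaw 68.5 w 66.3 F [-0.6  0.5 -1.8] tilt [ 0.001  0.001 -1.   ] q [-0.14  0.51 -0.58  1.57  0.29  1.15 -1.15]
shift [-145.6 -131.8   12.8] twist -0.004
```

View pics/s8.png

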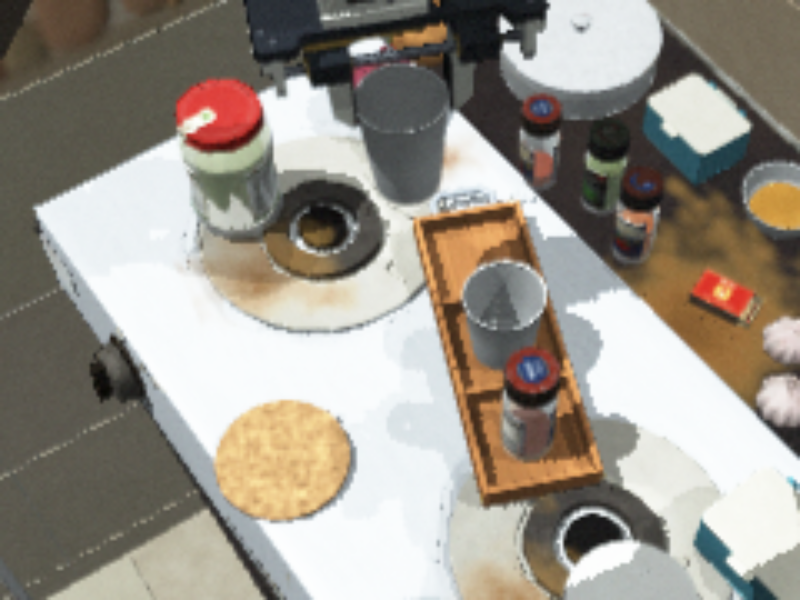

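The tall tumbler hangs upright in the grip. Carry it to the coaster.

>>> {"method": "send_rows", "body": {
  "targets": [
    [[-20,-18,0],0],
    [[-55,-50,0],0],
    [[-92,-84,0],0],
    [[-125,-114,10],0],
    [[-145,-131,20],0]
  ]
}}

```text
t: 11.85
position: [384.6, 173.6, 162.2]
orientation: [2.595, 1.768, 0.0]
force: [0.3, 0.0, -0.5]
width: 66.0
```

```bash
python3 go.py  386 174 58 68.7
```

```text
t 11.85 pos [384.6 173.6 162.2] yaw 68.5 w 66.0 F [ 0.3  0.  -0.5] tilt [ 0.001 -0.001 -1.   ] q [ 0.03  0.21 -0.66  2.05  0.16  0.93 -1.1 ]
shift [  0.9   1.1 104.2] twist -0.003
```

>>> {"method": "send_rows", "body": {
  "targets": [
    [[1,1,30],0],
    [[1,1,65],0],
    [[1,1,88],0],
    [[1,1,97],0],
    [[1,1,103],0]
  ]
}}

```text
t: 12.48
position: [388.0, 175.5, 59.2]
orientation: [2.596, 1.768, 0.001]
force: [1.0, -0.3, -1.4]
width: 66.5
```

```bash
python3 go.py  386 174 58 68.7;python3 - <<'E'
from workcell import snapshot
from h import *
p=snapshot("scene");cv2.imwrite("pics/s9.png",cv2.resize(p["color"][125:245,200:360,::-1],(800,600)))
E
```

```text
t 12.47 pos [388.  175.5  59.2] yaw 68.5 w 66.5 F [ 1.  -0.3 -1.4] tilt [ 0.001  0.    -1.   ] q [-0.07  0.38 -0.59  2.16  0.33  0.69 -1.26]
shift [-2.1 -1.3  1.2] twist -0.003
```

View pics/s9.png

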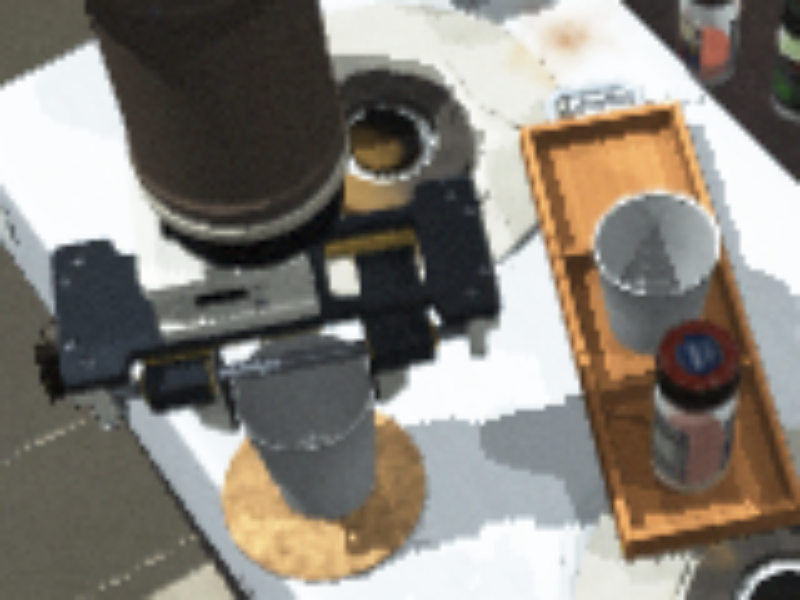

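>>> {"method": "send_rows", "body": {
  "targets": [
    [[0,0,1],0],
    [[0,0,1],0],
    [[0,0,2],0],
    [[0,0,2],0],
    [[0,0,2],0]
  ]
}}

```text
t: 13.15
position: [388.2, 175.6, 57.7]
orientation: [2.597, 1.768, 0.002]
force: [-0.3, -0.3, 5.9]
width: 66.2
```

>>> {"method": "send_rows", "body": {
  "targets": [
    [[0,0,0],0],
    [[0,0,0],0],
    [[0,0,0],0],
    [[0,0,0],0],
    [[0,0,0],0]
  ],
  "gripper": 1
}}

```text
t: 13.78
position: [387.6, 175.2, 57.0]
orientation: [-2.597, -1.768, 0.0]
force: [-0.4, -0.1, -0.1]
width: 92.0
```

>>> {"method": "send_rows", "body": {
  "targets": [
    [[0,0,0],0],
    [[0,0,-35],0],
    [[0,0,-75],0],
    [[0,0,-120],0],
    [[0,0,-140],0]
  ]
}}

```text
t: 14.4
position: [388.4, 175.8, 199.4]
orientation: [2.596, 1.768, 0.005]
force: [-0.0, -0.5, 0.0]
width: 91.7
```

```bash
python3 go.py  586 162 200 68.7;python3 - <<'E'
from workcell import snapshot
from h import *
p=snapshot("wrist");pickle.dump(p,open("w10.pkl","wb"));cv2.imwrite("pics/w10.png",p["color"][:,:,::-1])
E
```

```text
t 14.4 pos [388.4 175.8 199.4] yaw 68.5 w 91.7 F [-0.  -0.5  0. ] tilt [ 0.003  0.001 -1.   ] q [ 0.06  0.17 -0.68  1.99  0.13  1.02 -1.06]
shift [ 59.5 188.9  -0. ] twist -0.003
```

View pics/w10.png

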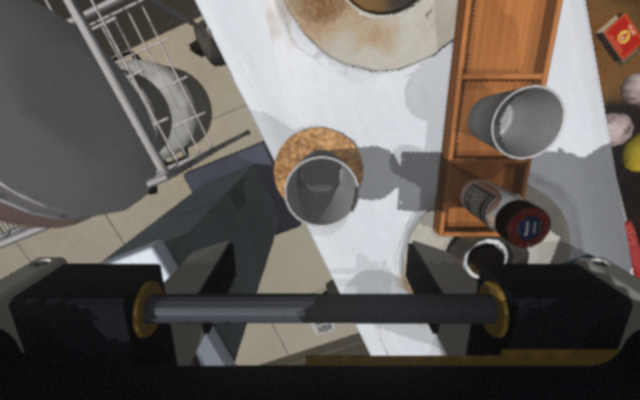

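The tall tumbler stands on the coaster, rim at (321,190). Next, the short one.

>>> {"method": "send_rows", "body": {
  "targets": [
    [[16,50,0],0],
    [[33,105,0],0],
    [[50,160,0],0],
    [[59,188,15],0],
    [[59,188,30],0]
  ]
}}

```text
t: 15.08
position: [585.6, 160.5, 165.1]
orientation: [-2.598, -1.765, 0.001]
force: [-0.5, 0.6, 0.4]
width: 91.5
```

```bash
python3 go.py  586 162 42 68.7;python3 - <<'E'
from workcell import snapshot
from h import *
p=snapshot("wrist");pickle.dump(p,open("w11.pkl","wb"));cv2.imwrite("pics/w11.png",p["color"][:,:,::-1])
for x in((586,162,80),):print(proj(p,x))
E
```

```text
t 15.07 pos [585.6 160.5 165.1] yaw 68.4 w 91.5 F [-0.5  0.6  0.4] tilt [-0.001  0.    -1.   ] q [ 0.03  0.5  -0.57  1.63  0.3   1.1  -0.99]
shift [ 1.600e+00 -1.000e-01  1.231e+02] twist -0.005
[321.22208069 194.83245812]
```

View pics/w11.png

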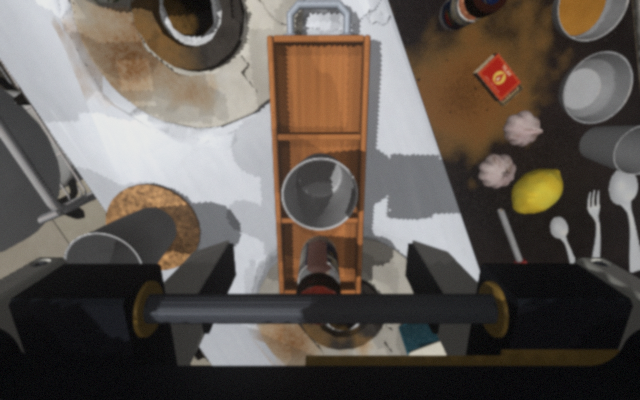

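Rim at (320,193), centred. Descend and grip. I'll also use this picture to refine the handle bay position.

>>> {"method": "send_rows", "body": {
  "targets": [
    [[1,0,40],0],
    [[1,0,80],0],
    [[1,0,110],0],
    [[1,0,122],0],
    [[1,0,122],0]
  ]
}}

```text
t: 15.75
position: [583.7, 162.4, 45.1]
orientation: [-2.596, -1.769, 0.001]
force: [0.8, -0.7, 0.1]
width: 91.9
```

>>> {"method": "send_rows", "body": {
  "targets": [
    [[0,0,0],0],
    [[0,0,0],0],
    [[0,0,0],0],
    [[0,0,0],0],
    [[0,0,0],0]
  ],
  "gripper": -1
}}

```text
t: 16.38
position: [585.1, 162.3, 45.6]
orientation: [2.596, 1.768, 0.002]
force: [0.2, -1.2, 5.4]
width: 63.4
```

>>> {"method": "send_rows", "body": {
  "targets": [
    [[0,0,0],0],
    [[0,0,-4],0],
    [[0,0,-20],0],
    [[0,0,-40],0],
    [[0,0,-60],0]
  ]
}}

```text
t: 17.0
position: [584.4, 162.3, 106.5]
orientation: [-2.596, -1.768, -0.0]
force: [0.6, 0.1, -1.2]
width: 63.3
```

```bash
python3 - <<'E'
from h import *
p=pickle.load(open("w11.pkl","rb"))
a,b=onz(p,(269,36),24),onz(p,(369,36),24);m=(a+b)/2;print(a,b,m,m-47*np.array([.363,.932,0]))
E
python3 go.py  614 244 100 68.7;python3 - <<'E'
from workcell import snapshot
from h import *
p=snapshot("wrist");cv2.imwrite("pics/w12.png",p["color"][:,:,::-1])
p=snapshot("scene");cv2.imwrite("pics/s12.png",cv2.resize(p["color"][125:245,240:400,::-1],(800,600)))
E
```

```text
[591.01863605 302.07488485  24.        ] [674.50286562 268.94129584  24.        ] [632.76075084 285.50809035  24.        ] [615.69975084 241.70409035  24.        ]
t 17.0 pos [584.4 162.3 106.5] yaw 68.5 w 63.3 F [ 0.6  0.1 -1.2] tilt [ 0.  0. -1.] q [ 0.02  0.56 -0.55  1.69  0.34  0.99 -1.03]
shift [86.9 -2.4  6.5] twist -0.003
```

View pics/w12.png

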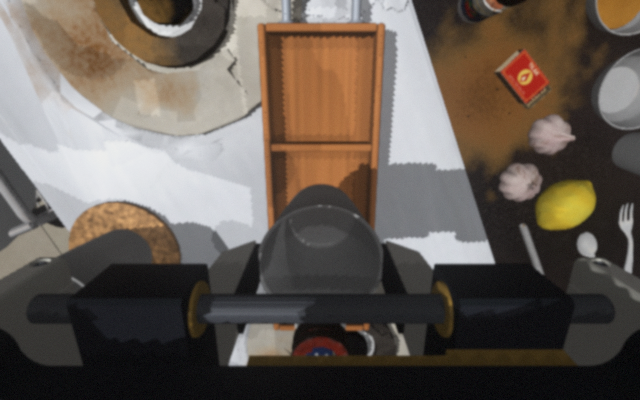

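View pics/s12.png

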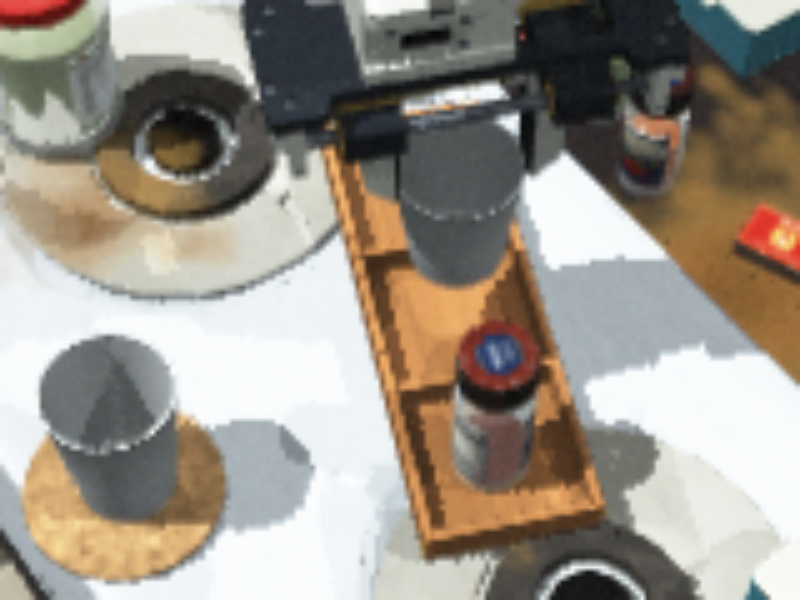

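The short tumbler is held upright. Move it to the handle bay and lower it.

>>> {"method": "send_rows", "body": {
  "targets": [
    [[25,0,0],0],
    [[60,-1,0],0],
    [[86,-1,0],0],
    [[86,-1,15],0],
    [[86,-1,35],0]
  ]
}}

```text
t: 17.73
position: [614.8, 241.6, 68.6]
orientation: [2.596, 1.768, -0.001]
force: [0.7, -0.2, -1.3]
width: 63.3
```

```bash
python3 go.py  614.5 243 44 68.7;python3 - <<'E'
from workcell import snapshot
from h import *
p=snapshot("wrist");cv2.imwrite("pics/w13.png",p["color"][:,:,::-1])
E
```

```text
t 17.73 pos [614.8 241.6  68.6] yaw 68.5 w 63.3 F [ 0.7 -0.2 -1.3] tilt [-0.    -0.001 -1.   ] q [-0.13  0.67 -0.52  1.58  0.38  0.99 -1.14]
shift [ 1.2 -0.8 24.6] twist -0.004
```

View pics/w13.png

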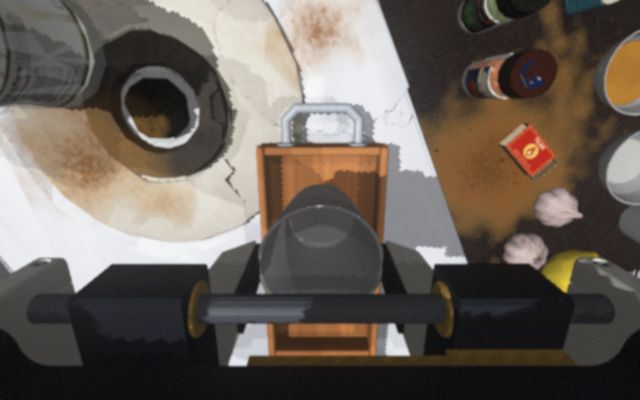

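>>> {"method": "send_rows", "body": {
  "targets": [
    [[1,-1,10],0],
    [[1,-1,17],0],
    [[1,-1,21],0],
    [[1,-1,23],0],
    [[1,-1,24],0]
  ]
}}

```text
t: 18.4
position: [614.7, 243.9, 46.2]
orientation: [2.597, 1.768, 0.001]
force: [-0.1, 1.3, -1.3]
width: 63.6
```

>>> {"method": "send_rows", "body": {
  "targets": [
    [[0,0,0],0],
    [[0,0,0],0],
    [[0,0,0],0],
    [[0,0,0],0],
    [[0,0,0],0]
  ],
  "gripper": 1
}}

```text
t: 19.02
position: [614.6, 243.8, 46.1]
orientation: [2.597, 1.768, 0.0]
force: [-0.0, 1.1, -0.8]
width: 91.9
```

>>> {"method": "send_rows", "body": {
  "targets": [
    [[0,0,0],0],
    [[0,0,-35],0],
    [[0,0,-75],0],
    [[0,0,-120],0],
    [[0,-20,-145],0]
  ]
}}

```text
t: 19.65
position: [597.6, 250.8, 193.5]
orientation: [2.598, 1.765, 0.005]
force: [0.1, -0.1, -0.1]
width: 91.6
```

```bash
python3 - <<'E'
from h import *
p=pickle.load(open("w10.pkl","rb"));print("tall",onz(p,(321.5,190),98))
E
python3 go.py  388 175.5 180 68.7;python3 - <<'E'
from workcell import snapshot
from h import *
p=snapshot("wrist");cv2.imwrite("pics/w14.png",p["color"][:,:,::-1])
E
```

```text
tall [389.27819891 176.95539286  98.        ]
t 19.65 pos [597.6 250.8 193.5] yaw 68.4 w 91.6 F [ 0.1 -0.1 -0.1] tilt [ 0.003  0.001 -1.   ] q [-0.12  0.54 -0.57  1.49  0.3   1.2  -1.11]
shift [-147.3 -167.1   12.7] twist -0.006
```

View pics/w14.png

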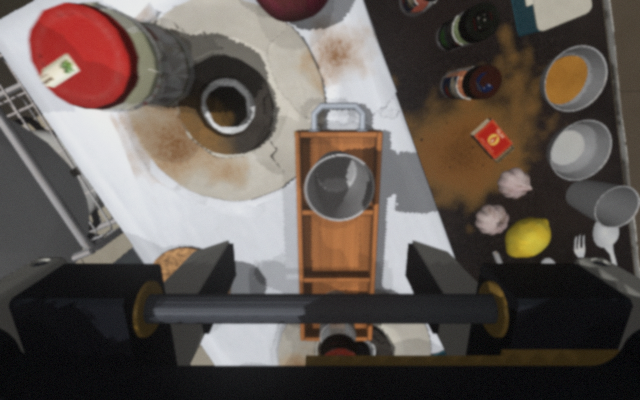

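The short tumbler stands in the handle bay, rim at (339,186). Back to the tall one on the coaster.

>>> {"method": "send_rows", "body": {
  "targets": [
    [[-33,-38,0],0],
    [[-70,-80,0],0],
    [[-107,-121,0],0],
    [[-138,-156,0],0],
    [[-147,-167,10],0]
  ]
}}

```text
t: 20.32
position: [384.6, 174.5, 181.3]
orientation: [2.595, 1.768, 0.0]
force: [1.0, -0.1, -0.3]
width: 91.9
```

```bash
python3 go.py  388 176 57 68.7;python3 - <<'E'
from workcell import snapshot
from h import *
p=snapshot("wrist");cv2.imwrite("pics/w15.png",p["color"][:,:,::-1])
E
```

```text
t 20.32 pos [384.6 174.5 181.3] yaw 68.5 w 91.9 F [ 1.  -0.1 -0.3] tilt [ 0.001 -0.001 -1.   ] q [ 0.04  0.19 -0.67  2.02  0.14  0.98 -1.08]
shift [  2.7   2.4 124.3] twist -0.003
```

View pics/w15.png

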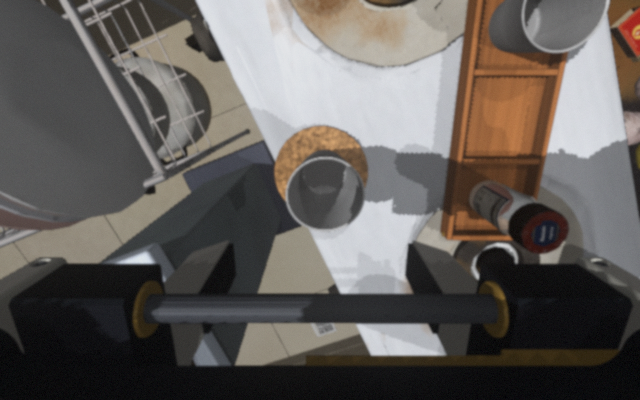

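The rim is at (325,191), a few px right of centre, which matches the 2–3 mm shift. Descend and grip.

>>> {"method": "send_rows", "body": {
  "targets": [
    [[2,2,40],0],
    [[2,2,80],0],
    [[2,2,110],0],
    [[2,2,122],0],
    [[2,2,122],0]
  ]
}}

```text
t: 21.0
position: [389.3, 176.9, 58.9]
orientation: [-2.596, -1.769, 0.001]
force: [0.2, 0.9, 0.5]
width: 91.7
```

>>> {"method": "send_rows", "body": {
  "targets": [
    [[0,0,0],0],
    [[0,0,0],0],
    [[0,0,0],0],
    [[0,0,0],0],
    [[0,0,0],0]
  ],
  "gripper": -1
}}

```text
t: 21.62
position: [389.9, 176.9, 59.6]
orientation: [2.596, 1.768, 0.002]
force: [0.3, -1.0, 6.9]
width: 66.2
```

>>> {"method": "send_rows", "body": {
  "targets": [
    [[0,0,0],0],
    [[0,0,-5],0],
    [[0,0,-25],0],
    [[0,0,-60],0],
    [[0,0,-110],0]
  ]
}}

```text
t: 22.25
position: [388.0, 176.1, 169.5]
orientation: [-2.595, -1.768, 0.005]
force: [1.4, -0.5, -1.6]
width: 66.4
```

```bash
python3 go.py  583 162 168 68.7;python3 - <<'E'
from workcell import snapshot
from h import *
p=snapshot("scene");cv2.imwrite("pics/s16.png",cv2.resize(p["color"][85:265,180:420,::-1],(800,600)))
E
```

```text
t 22.25 pos [388.  176.1 169.5] yaw 68.5 w 66.4 F [ 1.4 -0.5 -1.6] tilt [-0.003 -0.001 -1.   ] q [ 0.04  0.22 -0.68  2.02  0.16  0.96 -1.1 ]
shift [ 58.2 186.7   0.9] twist -0.003
```

View pics/s16.png

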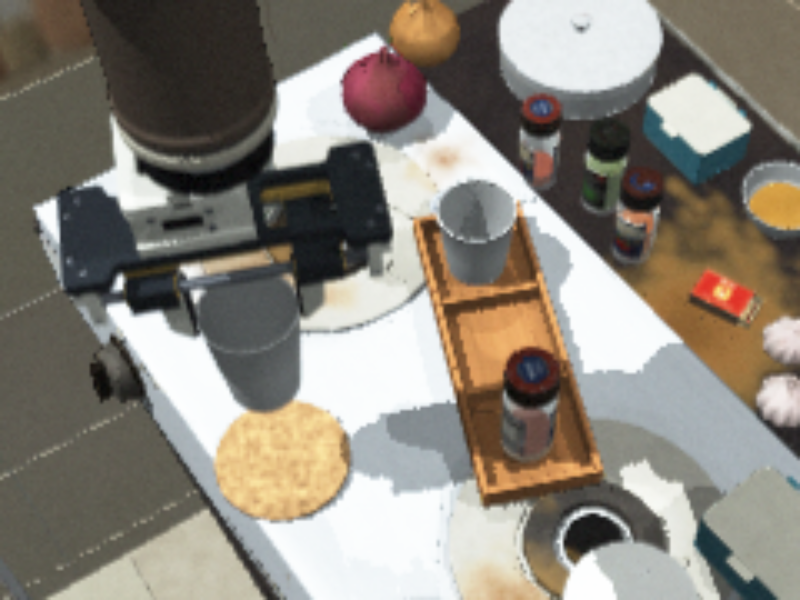

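>>> {"method": "send_rows", "body": {
  "targets": [
    [[12,38,0],0],
    [[27,85,0],0],
    [[43,138,0],0],
    [[55,176,0],0],
    [[58,186,10],0]
  ]
}}

```text
t: 22.92
position: [585.8, 161.9, 158.6]
orientation: [2.599, 1.766, 0.001]
force: [-0.7, 0.4, -0.9]
width: 66.5
```

```bash
python3 go.py  583 162 58 68.7
```

```text
t 22.93 pos [585.8 161.9 158.6] yaw 68.4 w 66.5 F [-0.7  0.4 -0.9] tilt [ 0.001  0.001 -1.   ] q [ 0.03  0.51 -0.57  1.63  0.3   1.09 -1.  ]
shift [ -1.   -2.7 100.6] twist -0.005
```

>>> {"method": "send_rows", "body": {
  "targets": [
    [[-1,-1,25],0],
    [[-1,-2,50],0],
    [[-1,-2,70],0],
    [[-1,-2,72],0],
    [[-1,-2,72],0]
  ]
}}

```text
t: 23.55
position: [581.0, 162.6, 87.5]
orientation: [-2.596, -1.769, -0.0]
force: [-0.4, 0.2, -0.6]
width: 66.3
```

```bash
python3 go.py  583 162 58 68.7;python3 - <<'E'
from workcell import snapshot
from h import *
p=snapshot("wrist");cv2.imwrite("pics/w17.png",p["color"][:,:,::-1])
p=snapshot("scene");cv2.imwrite("pics/s17.png",cv2.resize(p["color"][125:245,240:400,::-1],(800,600)))
E
```

```text
t 23.55 pos [581.  162.6  87.5] yaw 68.5 w 66.3 F [-0.4  0.2 -0.6] tilt [-0.  0. -1.] q [ 0.01  0.57 -0.55  1.72  0.36  0.95 -1.05]
shift [ 0.1  2.1 29.5] twist -0.003
```

View pics/w17.png

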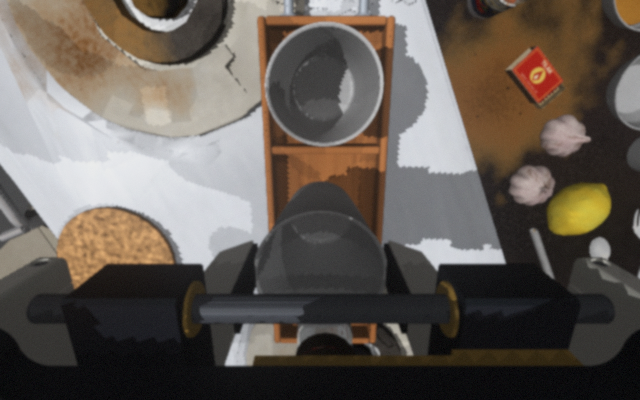

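View pics/s17.png

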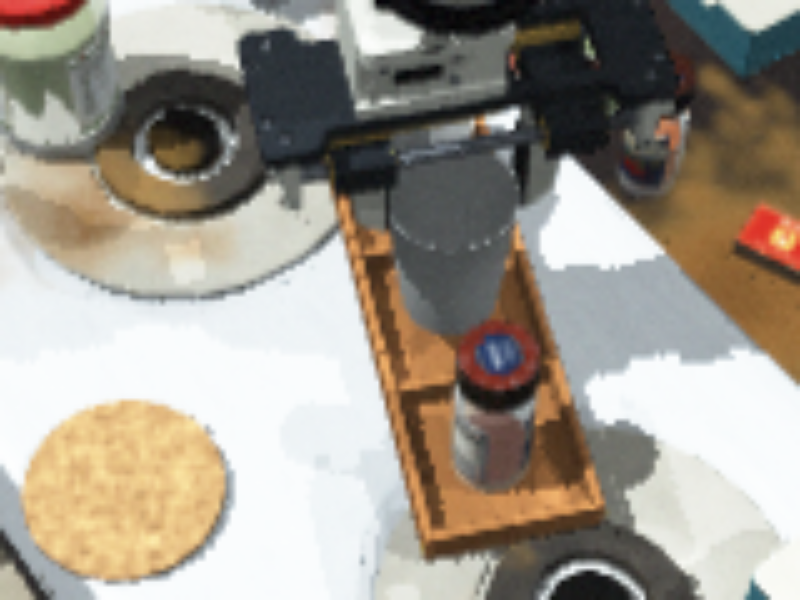

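The tall tumbler is centred over the middle bay. Lower it from TCP z 87.5 to about 58.5 and release.

>>> {"method": "send_rows", "body": {
  "targets": [
    [[0,1,12],0],
    [[0,1,21],0],
    [[0,1,26],0],
    [[0,1,28],0],
    [[0,1,29],0]
  ]
}}

```text
t: 24.28
position: [582.4, 162.5, 59.6]
orientation: [2.596, 1.768, 0.001]
force: [-6.7, -2.2, 23.5]
width: 66.3
```

>>> {"method": "send_rows", "body": {
  "targets": [
    [[0,0,0],0],
    [[0,0,0],0],
    [[0,0,0],0],
    [[0,0,0],0],
    [[0,0,0],0]
  ],
  "gripper": 1
}}

```text
t: 24.9
position: [582.2, 162.0, 57.9]
orientation: [-2.597, -1.768, 0.0]
force: [-0.4, 0.6, -0.3]
width: 91.7
```

>>> {"method": "send_rows", "body": {
  "targets": [
    [[0,0,0],0],
    [[0,0,-35],0],
    [[0,0,-75],0],
    [[0,0,-125],0],
    [[0,0,-165],0]
  ]
}}

```text
t: 25.52
position: [582.4, 162.2, 225.2]
orientation: [2.596, 1.768, 0.002]
force: [0.4, -1.2, 0.5]
width: 92.3
```

>>> {"method": "send_rows", "body": {
  "targets": [
    [[0,-40,0],0],
    [[0,-90,0],0],
    [[0,-140,0],0],
    [[0,-160,0],0],
    [[0,-160,0],0]
  ]
}}

```text
t: 26.15
position: [432.9, 221.0, 223.5]
orientation: [2.594, 1.77, 0.001]
force: [1.2, -0.5, 0.4]
width: 91.6
```

```bash
python3 go.py;python3 - <<'E'
from workcell import snapshot
from h import *
d={}
for n in("wrist","scene","top"): d[n]=snapshot(n)
pickle.dump(d,open("dF.pkl","wb"))
cv2.imwrite("pics/wF.png",d["wrist"]["color"][:,:,::-1])
cv2.imwrite("pics/sF.png",cv2.resize(d["scene"]["color"][85:265,180:420,::-1],(800,600)))
cv2.imwrite("pics/tF.png",cv2.resize(d["top"]["color"][110:270,190:450,::-1],(780,480)))
E
```

```text
t 26.15 pos [432.9 221.  223.5] yaw 68.6 w 91.6 F [ 1.2 -0.5  0.4] tilt [ 0.001 -0.    -1.   ] q [-0.03  0.26 -0.68  1.82  0.18  1.12 -1.14]
```

View pics/wF.png

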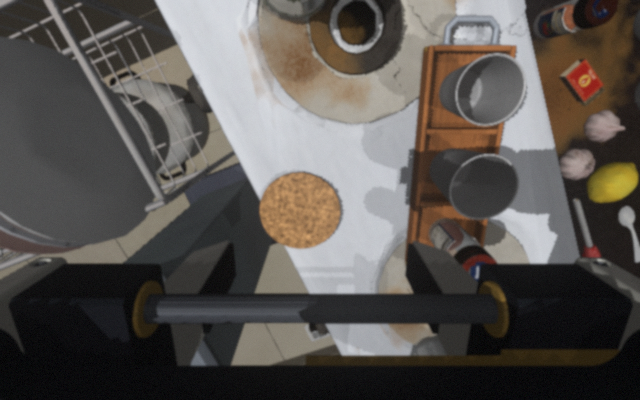

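View pics/sF.png

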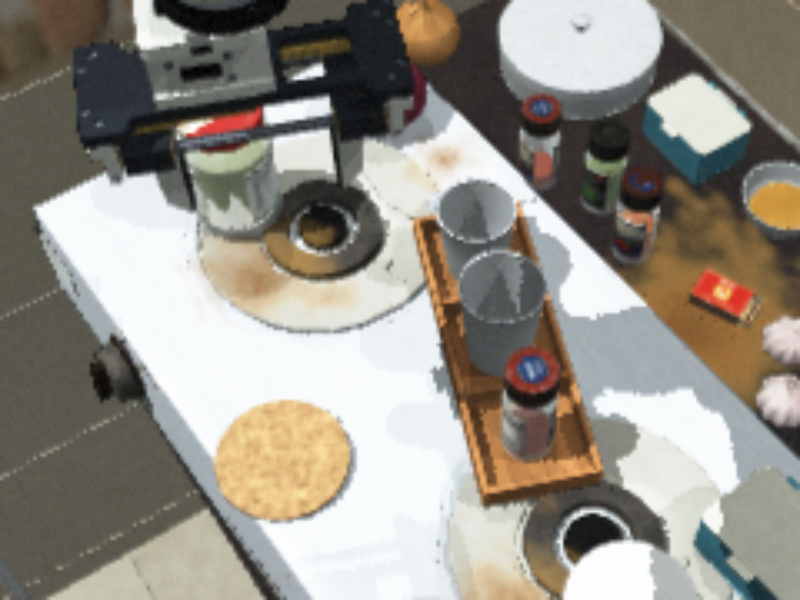

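View pics/tF.png

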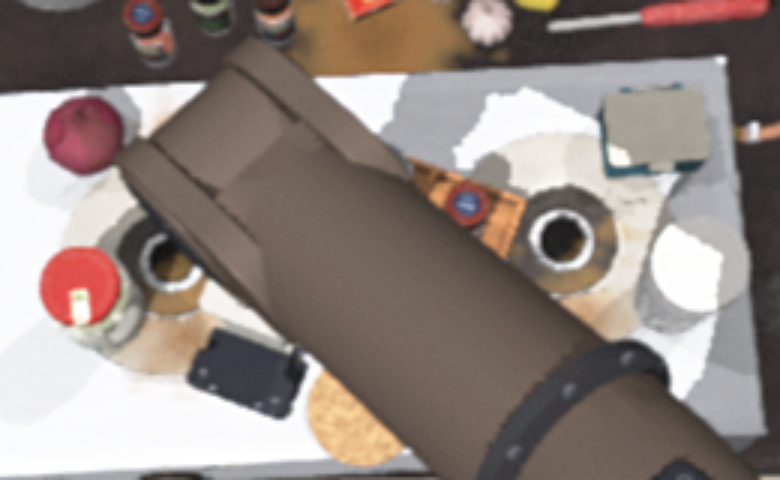

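Everything stands upright. The 23 N reading while lowering the tall tumbler needs a check, so I'll verify rim positions and heights.

```bash
python3 - <<'E'
from h import *
d=pickle.load(open("dF.pkl","rb"));W=d["wrist"];S=d["scene"]
s=lambda u,v:(180+u/3.333-.35,85+v/3.333-.35)
print("tall",tri([(W,(483,187)),(S,s(502,287))]),onz(W,(483,187),98))
print("short",tri([(W,(489,90)),(S,s(477,215))]),onz(W,(489,90),80))
print("jar scene",onz(S,s(532,370),111))
a=W["color"][30:290,390:560,::-1];a=cv2.resize(a,None,fx=2.3,fy=2.3,interpolation=cv2.INTER_CUBIC);
b=S["color"][125:245,300:380,::-1];b=cv2.resize(b,(398,598),interpolation=cv2.INTER_CUBIC);cv2.imwrite("pics/zF.png",np.hstack([a,b[:,:]]))if a.shape[0]==b.shape[0] else print(a.shape)
E
```

```text
tall (array([581.50413629, 158.69599608,  94.01480116]), [np.float64(0.2339723335194344), np.float64(0.2339723335194338)]) [579.75819649 160.52405534  98.        ]
short (array([616.81669779, 242.92503776,  70.0420988 ]), [np.float64(0.7617774146551851), np.float64(0.7617774146553624)]) [613.11163547 244.53753275  80.        ]
jar scene [550.89985638  77.38389122 111.        ]
```

View pics/zF.png

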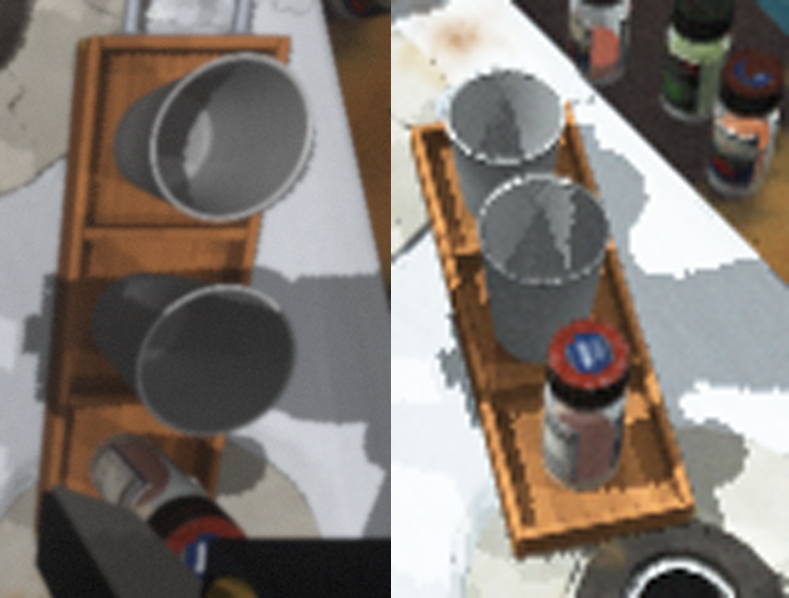

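Each item stands inside its own compartment, and the rim positions are within about 5 mm of the bay centres. Handing in.

```bash
python3 -c "
from workcell import workorder
print(workorder.close_job())"
```

```text
the job is handed in; nothing more can be done
None
```

I moved all three things into the caddy and handed the job in at about 26 s of the 72 s limit; no verdict is reported. The two tumblers had started in each other's places.

- **Spice jar:** moved from the coaster to the far compartment.
- **Tall tumbler:** parked on the coaster, then moved to the middle compartment.
- **Short tumbler:** moved from the middle compartment to the one next to the handle.

**Last checks:** the final pictures show all three upright and inside their own compartments. They are within about 5 mm of the centres I had measured, against the 35 mm allowed. The gripper is open and clear of everything, and the bystanders look to be where they started. I judged the bystanders by eye and did not measure them again.

**What disagreed:**
- Setting down the tall tumbler pressed it onto the floor with about 23 N just before release. It looks upright and in place afterwards.
- Rim heights worked out from two cameras came out 4–10 mm below nominal for both tumblers. Three of the four cap and rim readings taken before or just after the first moves were 4–10 mm low in the same way; the short tumbler's was only about 4 mm low. I took this for calibration error, not a seating fault.

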